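# Stow the potting scraper in the caddy's slot

## Task

Push the wide wooden potting scraper across the marble, blade first, into the slot at the foot of the black tool caddy until it is fully home, its handle bar up against the caddy's front. Keep it down on the marble rather than picking it up, and leave everything else on the table where it stands.

Things in the scene. Friction and masses are not known exactly. Their poses are not given: they have to be found in the camera images.
- scraper: Wide potting scraper, pale wood, loose, 0.2 kg, lying flat: plain rectangle 111 long (x) by 80 mm wide (y). Blade 8 mm thick from x=-0.0295 to its front edge x=+0.0555; across the rear a handle bar of full width, 26 mm deep (x=-0.0555 to -0.0295), 24 mm high. Undersides flush. Origin: centre of underside; +x handle to blade edge, z up. Starts off the slot's line, turned.
- caddy: Black plastic tool caddy, fixed, 200 mm deep (x), 130 mm wide (y). Origin: centre of underside; front with the slot faces -x; z up. Front half (x<0): flat deck 38 mm high over the slot. Rear half: compartments 110 mm high, tool handles up to 130 mm, pull-out tray on the rear face. With the scraper home, bar against the front, its origin is at caddy x=-0.0705, y=0.
- slot_mouth (a point): Middle of the slot's mouth at table height, on the caddy's front face (caddy x=-0.1, y=0). Axes as the caddy: +x into the slot. Slot 90 mm wide, 16 mm high, 100 mm deep, its floor is the table. Two low guide cheeks 18 mm high splay out from its sides, reaching 46 mm before the mouth, about 124 mm apart inside at their tips.
- herb_pot: Green herb pot with foliage, 100 mm wide, pot 95 mm high, 160 mm with the leaves. Origin: centre of the underside. Bystander.
- votive: Glass votive holder, 64 mm wide, 55 mm high. Origin: centre of the underside. Bystander.
- spout: Hard dark silicone watering spout standing on its 60 mm wide flange, 75 mm high. Origin: centre of the underside. Bystander.
- garden_rake: Small steel hand rake lying flat, wooden handle, 225 mm long (x, tines at +x), 76 mm wide. Origin: about the middle, on the underside. Bystander.
- narrow_scraper: A narrow scraper, same shape as the wide one but only 35 mm wide. Bystander.
- small_pot: Empty terracotta pot, 72 mm wide, 62 mm high. Origin: centre of the underside. Bystander.
- mister: Amber glass bottle with black cap, 56 mm wide, 150 mm high. Origin: centre of the underside. Bystander.
Not all that is in view belongs to the job. Of the things shaped like the scraper, the wood one is meant.

How it is judged:
At the end, for the whole second after the job is handed in: The wide scraper lies flat and at rest in the slot, blade first, its handle bar within 7 mm of the caddy's front, within 12 mm of the slot's middle line and 0.12 rad of its direction (x of scraper in the frame of caddy between -0.0775 and -0.064 m and y of scraper in the frame of caddy between -0.012 and 0.012 m and angle between the x axis of scraper and the x axis of caddy, either way round below 0.12 rad and angle between scraper's own z axis and vertical below 0.1 rad and height (world z) of scraper below 0.008 m and linear speed of scraper below 0.01 m/s); the robot touches nothing.
It fails at once if The wide scraper is lifted off the marble (more than 20 mm) (height (world z) of scraper above 0.02 m).
It fails at once if Any other thing on the table is moved more than 25 mm (distance of any of herb_pot, votive, spout, garden_rake, narrow_scraper, small_pot, mister from where it was at the start of the episode above 0.025 m).
It also fails if it takes over 56 s, if anything falls off the work surface, if the arm or the gripper's body presses on something with over 40 N, if the wrist force passes 120 N, or if a joint passes its speed limit or range.

## Robot

A 7-joint arm with a two-finger parallel gripper is mounted at the origin on the work surface. World frame = base frame: x ahead of the robot, y to its left, z up, the work surface at z = 0. Lengths are in m, angles in rad, forces in N, time in s.
With the tool pointing down it reaches from about 0.4 to 0.875 m from the base axis. Payload 6.5 kg.
Tool frame: the origin (TCP) lies at the very end of the fingers, on their centre line; the grasp point (between the pads) lies bot.pinch_z behind it (bot.pinch_z is the distance from the TCP to the grasp point, in m); z points along the fingers, y is the line along which they close (so a half turn about z gives the same grasp; the last joint's range is limited). The gripper opens to 88 mm and grips with 3 to 60 N. Pads are 18 mm wide; open, the fingers measure 123 mm over their backs; the gripper's body (75 mm by 187 mm) begins 45 mm behind the grasp point.
Start: joints at [1.222, 0.536, -0.004, 1.538, 0.003, 1.067, -0.071], TCP at [0.181, -0.624, 0.211] pointing down, gripper open.
Joint ranges: [-2.7, 2.7], [-0.37, 2.16], [-1.27, 1.26], [0.24, 2.4], [-1.31, 4.45], [0.19, 1.91], [-2.76, 2.76]. Speed limits (rad/s): [2.39, 2.39, 3.14, 3.14, 3.14, 3.14, 3.14].

## Interface

Orientations are given as a unit quaternion [x, y, z, w].
In Python, from station import bot gives the robot as it stands. The module is installed in compiled form; this text tells all that it offers.
- The arm moves only by the tool apply_moves, never from a script. Its argument "rows" is a list of rows, each an object with "dp": the shift along the world's x, y, z in units of 0.15 m (1.0 is 0.15 m), a list of three; "twist": the turn, a rotation vector about the world's x, y, z in units of 180 degrees (1.0 is 180 degrees), a list of three. A call has exactly 10 rows; each row is the pose to reach, as a shift and turn from the pose commanded when the call began, turning the shorter way round; what a row does not reach only later rows make up. A row lasts 1/10 s, in which the tool goes at most 50 mm and 8.59 degrees, less where a joint would pass 70% of its speed; a pose out of reach is approached as far as the arm can. A call with a number of a shift or a turn outside -1 to 1 is refused whole. A call with a gripper value outside its range is refused whole. "claw" is the opening, from 0 (shut) to 1 (fully open), set as the call begins (left out, the last holds). The fingers move at their own pace and stop on an object; the grip force is fixed at half the most. Time passes only in rows, so rows that repeat a pose let the fingers close, or fill a call up. It gives the time, the measured TCP pose, the force, the opening and the grip force at its end, in the units of the state.
- bot.observe(): the state, without advancing time (a new reading comes with each control period).
- bot.capture(name): name is "scene" or "top" or "wrist"; returns a dict with "pixels" (400x640x3 uint8, red, green, blue), "camera_matrix" (3x3 intrinsics, pixels), "k1" (the pictures are not rectified: a ray, as slopes to the right and down, at radius r is drawn at 1 + k1 r^2 times it, then the intrinsics apply), "T" (4x4, takes a point from camera to world coordinates). Camera axes: x right, y down, z forward; pixel columns grow to the right and rows downward; lengths in m; the calibration is good to about 2 mm. A picture is of the moment at which its call begins. There is no depth.
- bot.finish_job(): hands the job in; it is judged then, once.
The state is a dict: "clock": time; "joint_pos": joint angles; "dq": joint speeds; "effort": joint torques, N m; "position": TCP position; "eef_rot": TCP orientation; "wrist_force": force on the tool from outside, world axes, zero at the start; "torque": the same for the moment, N m; "opening": finger opening in m; "grasp_force": force on a finger pad.
Only numpy, scipy, OpenCV 4.12 (cv2) and the standard library are available. Lean on these libraries where they do the work, as an engineer would, in place of code of your own. Each camera call takes 0.05 s, during which the arm holds its last target. There are 200 camera calls.

## Working session

There is one attempt and no reset: what is moved stays moved. The work goes in short steps, Python scripts to look and compute and a tool call to move; the robot and the scene stay as the last step left them, time stands still between calls to the robot, and variables do not carry over. Pictures are saved under pics/ and viewed, at most 10 in all, crops included, and the job is handed in when it is done.

Besides the shell and the picture viewer there is one more tool, called after ">>>" as name(argument=value, ...), one argument or row to a line, values as JSON. apply_moves: Moves the arm, as the interface text tells. Its arguments: {"type":"object","properties":{"rows":{"type":"array","items":{"type":"object","properties":{"dp":{"type":"array","items":{"type":"number","minimum":-1,"maximum":1}},"twist":{"type":"array","items":{"type":"number","minimum":-1,"maximum":1}}}}},"claw":{"type":"number"}},"required":["rows"]}

```bash
mkdir -p pics
cat > h.py <<'E'
import numpy as np,cv2
from station import bot
def cap(n,f=None):
    c=bot.capture(n)
    if f: cv2.imwrite('pics/'+f,c['pixels'][...,::-1])
    return c
def ray(c,uv,z=0.):
    K=np.array(c['camera_matrix']);T=np.array(c['T'])
    d=np.c_[(np.atleast_2d(uv)-K[:2,2])/[K[0,0],K[1,1]]]
    x=d.copy()
    for _ in range(20): x=d/(1+c['k1']*(x**2).sum(1,keepdims=True))
    w=np.c_[x,np.ones(len(x))]@T[:3,:3].T
    return T[:3,3]+w*((z-T[2,3])/w[:,2:])
def proj(c,P):
    K=np.array(c['camera_matrix']);T=np.array(c['T'])
    p=(np.atleast_2d(P)-T[:3,3])@T[:3,:3]
    x=p[:,:2]/p[:,2:]; x=x*(1+c['k1']*(x**2).sum(1,keepdims=True))
    return x*[K[0,0],K[1,1]]+K[:2,2]
E
python3 - <<'E'
from h import *
for n in('top','scene'):
    c=cap(n,n+'0.png');print(n,np.round(c['T'],3).tolist(),c['k1'],c['camera_matrix'])
s=bot.observe();print(s,bot.pinch_z)
E
```

```text
top [[0.003, -0.999, 0.032, 0.471], [-1.0, -0.004, -0.011, 0.005], [0.011, -0.032, -0.999, 1.621], [0.0, 0.0, 0.0, 1.0]] -0.003318087079393957 [[477.61868396   0.         317.30692901]
 [  0.         477.61868396 203.86797324]
 [  0.           0.           1.        ]]
scene [[-0.732, 0.378, -0.567, 1.201], [0.681, 0.379, -0.626, 0.724], [-0.022, -0.845, -0.535, 0.686], [0.0, 0.0, 0.0, 1.0]] -0.07596932181047994 [[386.92929376   0.         315.53803439]
 [  0.         386.92929376 196.12527471]
 [  0.           0.           1.        ]]
{'clock': 0.1, 'joint_pos': array([ 1.221814  ,  0.53711407, -0.00445668,  1.5387254 ,  0.00258575,
        1.06732728, -0.07121405]), 'dq': array([-7.21431132e-04, -2.88638001e-03, -3.25974173e-06, -3.30376551e-03,
       -8.47136903e-04,  1.75558036e-03, -4.55796306e-04]), 'effort': array([ 2.25710748e-03, -5.72079313e+01,  9.93828624e-01, -2.52232254e+01,
       -5.61587338e-02,  1.34594226e-02,  2.90487924e-05]), 'position': array([ 0.18120495, -0.62362001,  0.2106303 ]), 'eef_rot': array([ 9.90015942e-01,  1.40953253e-01, -1.57001985e-04, -7.68312349e-04]), 'wrist_force': array([-0.73053742,  0.01260114, -0.62121286]), 'torque': array([-0.00465024,  0.01895512,  0.02865549]), 'grasp_force': 0.0, 'opening': 0.08795899359017216} 0.0187
```

View pics/top0.png

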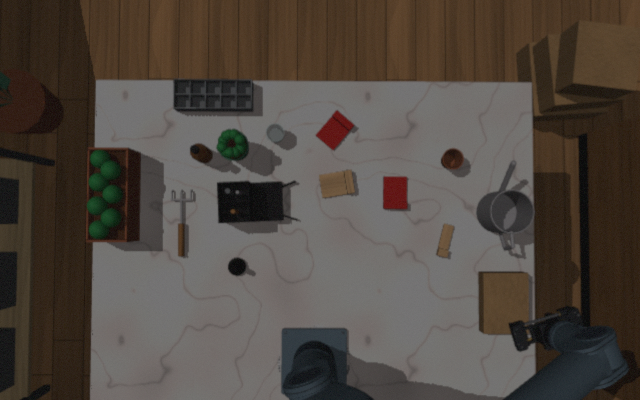

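View pics/scene0.png

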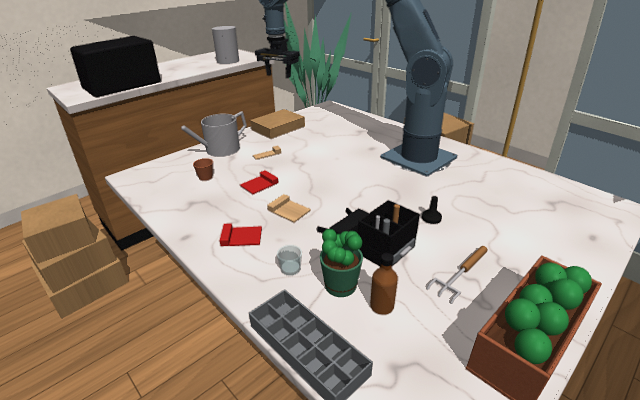

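Top view: the wide wooden scraper is at about (337,183) with its bar on the right. The caddy is at (250,202) with the slot facing right and cheek tips near (297,183) and (298,220). Red decoys sit nearby, and the narrow wood scraper is at (445,240).

Run:
```python
from h import *
c=cap('top');im=c['pixels'];hsv=cv2.cvtColor(im,cv2.COLOR_RGB2HSV)
roi=np.zeros((400,640),np.uint8);roi[165:205,312:362]=1
m=((hsv[...,1]>70)&(hsv[...,0]>5)&(hsv[...,0]<30)&(roi>0)).astype(np.uint8)
cn=max(cv2.findContours(m,0,2)[0],key=cv2.contourArea)
r=cv2.minAreaRect(cn);b=cv2.boxPoints(r);print(r,b.tolist());w=ray(c,b,.008);print(w.round(4).tolist(),np.linalg.norm(np.diff(w,axis=0),axis=1),ray(c,[r[0]],.01))
m=((im.max(2)<60)).astype(np.uint8);m[:,:205]=0;m[:,305:]=0;m[:170]=0;m[235:]=0
for n in cv2.findContours(m,0,2)[0]:
    if cv2.contourArea(n)>50: r=cv2.minAreaRect(n);print('dark',r)
K=im[160:245,205:365];cv2.imwrite('pics/crop0.png',np.clip(cv2.resize(K,None,fx=5,fy=5,interpolation=2)[...,::-1].astype(float)*1.8,0,255))
```

```text
((336.6621398925781, 183.4729766845703), (23.509056091308594, 32.715396881103516), 80.53767395019531) [[318.5945739746094, 174.5675811767578], [350.8648376464844, 169.18919372558594], [354.7297058105469, 192.3783721923828], [322.4594421386719, 197.7567596435547]]
[[0.6219, -0.0169, 0.008], [0.6406, -0.1262, 0.008], [0.562, -0.1394, 0.008], [0.5434, -0.0302, 0.008]] [0.11090196 0.0797276  0.11073783] [[ 0.59178121 -0.07804548  0.01      ]]
dark ((256.41827392578125, 201.1483154296875), (40.84150695800781, 78.26939392089844), 88.60282135009766)[ WARN:0@1.389] global loadsave.cpp:1063 imwrite_ Unsupported depth image for selected encoder is fallbacked to CV_8U.
```

View pics/crop0.png

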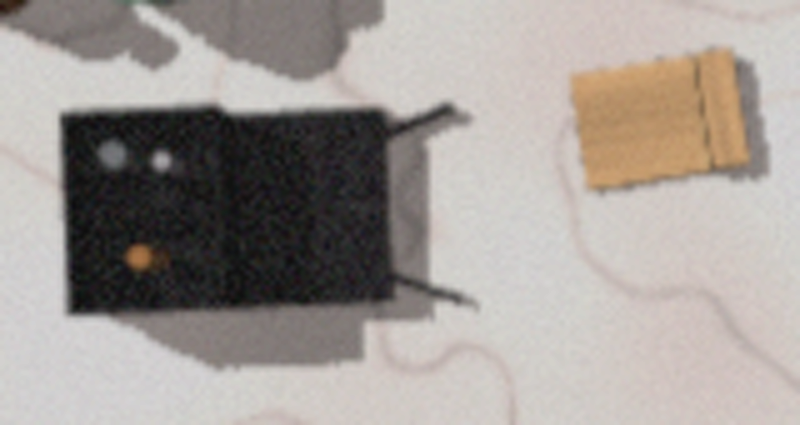

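Run:
```python
from h import *
ims=[];
for _ in range(4): c=cap('top');ims.append(c['pixels'].astype(float))
g=np.mean(ims,0).max(2)
def cross(v,th=None):
    # first crossing from dark to bright
    th=45 if th is None else th
    i=np.argmax(v>th); return i-1+(th-v[i-1])/(v[i]-v[i-1])
print(g[200,276:292].round(),g[190:191,276:292].round(),g[174:188,262].round(),g[212:228,262].round())
F=np.array([[270+cross(g[r,270:]),r] for r in range(186,216)])
U=np.array([[x,200-cross(g[200::-1,x])] for x in range(252,280)])
L=np.array([[x,205+cross(g[205:,x])] for x in range(252,280)])
for n,P in(('front',F),('up',U),('low',L)):
    W=ray(c,P,.038);v=cv2.fitLine(W[:,:2].astype(np.float32),cv2.DIST_HUBER,0,.001,.001).ravel();print(n,v,np.degrees(np.arctan2(v[1],v[0])))
print('tips',ray(c,[[295.4,181.4],[299.4,220.4]],.018))
```

```text
[ 24.  22.  21.  20.  23.  21.  38.  65.  64.  65.  68.  70.  71.  72.
  87. 113.] [[ 20.  23.  22.  20.  23.  30.  51.  70.  72.  72.  72.  68.  65.  66.
   84. 112.]] [ 76.  96. 111. 115. 116. 116. 114. 100.  63.  33.  22.  21.  25.  19.] [15. 18. 16. 17. 17. 12. 18. 14. 25. 58. 70. 72. 71. 72. 72. 73.]
front [0.99857515 0.05336308 0.5277813  0.10339725] 3.058932
up [ 0.05307238 -0.99859065  0.59303576  0.14989889] -86.95774
low [ 0.04317284 -0.9990676   0.4656032   0.16029339] -87.525604
tips [[0.59758384 0.0611138  0.018     ]
 [0.46664587 0.0470829  0.018     ]]
```

The scraper is 111×80 mm, as specified: centre (0.592,-0.078), yaw 99.7°. The slot mouth is at about (0.5325,0.1037), direction 93°. Plan: pinch the bar front to back without lifting, drag it into line and part-way into the slot, release, then push it home with the fingers shut.

>>> apply_moves(
  claw=1,
  rows=[
    {"dp": [0.14, 0.17, -0.02], "twist": [0, 0, -0.01]},
    {"dp": [0.28, 0.34, -0.04], "twist": [0, 0, -0.02]},
    {"dp": [0.42, 0.5, -0.06], "twist": [0, 0, -0.036]},
    {"dp": [0.56, 0.67, -0.08], "twist": [0, 0, -0.036]},
    {"dp": [0.7, 0.84, -0.1], "twist": [0, 0, -0.036]},
    {"dp": [0.7, 0.84, -0.15], "twist": [0, 0, -0.036]},
    {"dp": [0.7, 0.84, -0.15], "twist": [0, 0, -0.036]},
    {"dp": [0.7, 0.84, -0.15], "twist": [0, 0, -0.036]},
    {"dp": [0.7, 0.84, -0.15], "twist": [0, 0, -0.036]},
    {"dp": [0.7, 0.84, -0.15], "twist": [0, 0, -0.036]},
  ],
)

```text
clock: 1.35
position: [0.2856, -0.4991, 0.1891]
eef_rot: [0.996, 0.084, -0.0, 0.0]
wrist_force: [0.4, 0.3, 0.3]
opening: 0.088
grasp_force: 0.0
```

>>> apply_moves(
  rows=[
    {"dp": [0.1, 0.12, 0]},
    {"dp": [0.2, 0.24, 0]},
    {"dp": [0.3, 0.36, 0]},
    {"dp": [0.4, 0.48, 0]},
    {"dp": [0.5, 0.6, 0]},
    {"dp": [0.6, 0.72, 0]},
    {"dp": [0.7, 0.84, 0]},
    {"dp": [0.8, 0.92, 0]},
    {"dp": [0.9, 0.96, 0]},
    {"dp": [1, 1, 0]},
  ],
)

```text
$.rows[0]: bad value
```

>>> apply_moves(
  rows=[
    {"dp": [0.1, 0.1, 0]},
    {"dp": [0.2, 0.2, 0]},
    {"dp": [0.3, 0.3, 0]},
    {"dp": [0.4, 0.4, 0]},
    {"dp": [0.5, 0.5, 0]},
    {"dp": [0.6, 0.6, 0]},
    {"dp": [0.7, 0.7, 0]},
    {"dp": [0.8, 0.8, 0]},
    {"dp": [0.9, 0.9, 0]},
    {"dp": [1, 1, 0]},
  ],
)

```text
$.rows[0]: bad value
```

>>> apply_moves(
  rows=[
    {"dp": [0.02, 0.1, 0]},
    {"dp": [0.04, 0.2, -0.04]},
    {"dp": [0.06, 0.3, -0.1]},
    {"dp": [0.09, 0.4, -0.15]},
    {"dp": [0.09, 0.53, -0.2]},
    {"dp": [0.09, 0.53, -0.3]},
    {"dp": [0.09, 0.53, -0.3]},
    {"dp": [0.09, 0.53, -0.3]},
    {"dp": [0.09, 0.53, -0.3]},
    {"dp": [0.09, 0.53, -0.3]},
  ],
)

```text
$.rows[0]: bad value
```

Run:
```python
from h import *
c=cap('wrist','w1.png');print(np.round(c['T'],3).tolist(),bot.observe()['position'],c['k1'])
u=np.array([-.168,.986]);n=np.array([u[1],-u[0]]);o=np.array([.592,-.078])
for a,b,z in((-.0555,.04,.024),(-.0555,-.04,.024),(-.0295,.04,.024),(-.0295,-.04,.024),(.0555,.04,.008),(.0555,-.04,.008)):
    p=o+a*u+b*n;print(a,b,proj(c,[[*p,z]]).round(1))
```

```text
[[0.168, -0.937, -0.307, 0.365], [-0.986, -0.159, -0.053, -0.485], [0.001, 0.311, -0.95, 0.362], [0.0, 0.0, 0.0, 1.0]] [ 0.28574063 -0.49891488  0.18907967] -0.03005925289392079
-0.0555 0.04 [[ -78.9 -343. ]]
-0.0555 -0.04 [[ -65.3 -229.1]]
-0.0295 0.04 [[-107.1 -336. ]]
-0.0295 -0.04 [[ -93.9 -225. ]]
0.0555 0.04 [[-172.1 -297.6]]
0.0555 -0.04 [[-159.5 -197.7]]
```

View pics/w1.png

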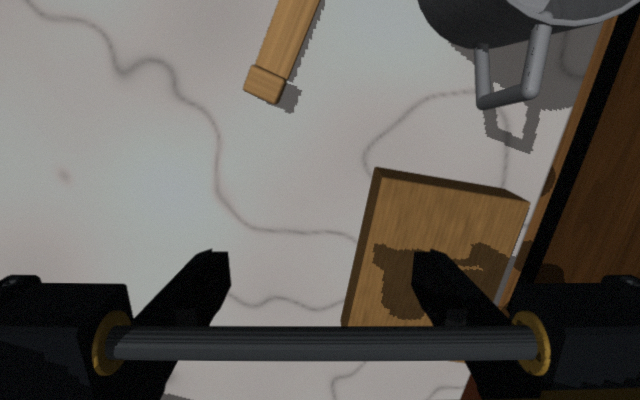

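The wrist view shows the two fingertips at (220,255) and (425,255), with the narrow scraper's bar at (265,85). The moves were refused because every row needs a twist, so I'm resending them with one.

>>> apply_moves(
  rows=[
    {"dp": [0.1, 0.12, 0], "twist": [0, 0, 0]},
    {"dp": [0.2, 0.24, 0], "twist": [0, 0, 0]},
    {"dp": [0.3, 0.36, 0], "twist": [0, 0, 0]},
    {"dp": [0.4, 0.48, 0], "twist": [0, 0, 0]},
    {"dp": [0.5, 0.6, 0], "twist": [0, 0, 0]},
    {"dp": [0.6, 0.72, 0], "twist": [0, 0, 0]},
    {"dp": [0.7, 0.84, 0], "twist": [0, 0, 0]},
    {"dp": [0.8, 0.92, 0], "twist": [0, 0, 0]},
    {"dp": [0.9, 0.96, 0], "twist": [0, 0, 0]},
    {"dp": [1, 1, 0], "twist": [0, 0, 0]},
  ],
)

```text
clock: 2.4
position: [0.4372, -0.3485, 0.1891]
eef_rot: [0.996, 0.084, 0.0, 0.0]
wrist_force: [0.1, 0.1, -0.3]
opening: 0.088
grasp_force: 0.0
```

>>> apply_moves(
  rows=[
    {"dp": [0.1, 0.1, 0], "twist": [0, 0, 0]},
    {"dp": [0.2, 0.2, 0], "twist": [0, 0, 0]},
    {"dp": [0.3, 0.3, 0], "twist": [0, 0, 0]},
    {"dp": [0.4, 0.4, 0], "twist": [0, 0, 0]},
    {"dp": [0.5, 0.5, 0], "twist": [0, 0, 0]},
    {"dp": [0.6, 0.6, 0], "twist": [0, 0, 0]},
    {"dp": [0.7, 0.7, 0], "twist": [0, 0, 0]},
    {"dp": [0.8, 0.8, 0], "twist": [0, 0, 0]},
    {"dp": [0.9, 0.9, 0], "twist": [0, 0, 0]},
    {"dp": [1, 1, 0], "twist": [0, 0, 0]},
  ],
)

```text
clock: 3.4
position: [0.5874, -0.1982, 0.1888]
eef_rot: [0.996, 0.084, -0.0, 0.0]
wrist_force: [-0.5, -0.4, 0.2]
opening: 0.088
grasp_force: 0.0
```

>>> apply_moves(
  rows=[
    {"dp": [0.02, 0.1, 0], "twist": [0, 0, 0]},
    {"dp": [0.04, 0.2, -0.04], "twist": [0, 0, 0]},
    {"dp": [0.06, 0.3, -0.1], "twist": [0, 0, 0]},
    {"dp": [0.09, 0.4, -0.15], "twist": [0, 0, 0]},
    {"dp": [0.09, 0.53, -0.2], "twist": [0, 0, 0]},
    {"dp": [0.09, 0.53, -0.3], "twist": [0, 0, 0]},
    {"dp": [0.09, 0.53, -0.3], "twist": [0, 0, 0]},
    {"dp": [0.09, 0.53, -0.3], "twist": [0, 0, 0]},
    {"dp": [0.09, 0.53, -0.3], "twist": [0, 0, 0]},
    {"dp": [0.09, 0.53, -0.3], "twist": [0, 0, 0]},
  ],
)

```text
clock: 4.4
position: [0.6001, -0.1197, 0.1444]
eef_rot: [0.996, 0.084, 0.0, 0.0]
wrist_force: [0.5, -0.2, 0.5]
opening: 0.0878
grasp_force: 0.0
```

Run:
```python
from h import *
c=cap('wrist','w2.png');print(np.round(c['T'],3).tolist(),bot.observe()['position'],bot.observe()['clock'])
u=np.array([-.168,.986]);n=np.array([u[1],-u[0]]);o=np.array([.592,-.078])
for a,b,z in((-.0555,.04,.024),(-.0555,-.04,.024),(-.0295,.04,.024),(-.0295,-.04,.024),(.0555,.04,.008),(.0555,-.04,.008)):
    p=o+a*u+b*n;print(a,b,proj(c,[[*p,z]]).round(1))
```

```text
[[0.168, -0.937, -0.306, 0.679], [-0.986, -0.159, -0.053, -0.105], [0.001, 0.31, -0.951, 0.317], [0.0, 0.0, 0.0, 1.0]] [ 0.60012049 -0.11952587  0.14439184] 4.45
-0.0555 0.04 [[336.4 142.7]]
-0.0555 -0.04 [[335.2 229.3]]
-0.0295 0.04 [[306.  142.7]]
-0.0295 -0.04 [[307.2 229.3]]
0.0555 0.04 [[212.6 140.4]]
0.0555 -0.04 [[220.6 223. ]]
```

View pics/w2.png

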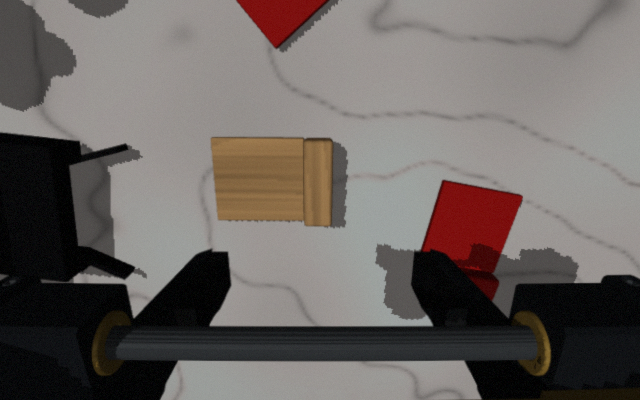

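The wrist view agrees with my model to about 3 px (3 mm): blade corners at (212,138) and (218,220), bar right edge at 332, cheek tips at (128,148) and (132,273). Now I'll measure the scraper against the slot in this one view and descend.

Run:
```python
from h import *
c=cap('wrist')
print(ray(c,[[332,140],[331,226],[304,139],[304,225]],.024).round(4).tolist())
print(ray(c,[[212,138],[218,220]],.008).round(4).tolist())
print('tips',ray(c,[[128,147],[132,275]],.018).round(4).tolist(),'deck',ray(c,[[79,141]],.038).round(4))
print(proj(c,[[.5325+.062,.1037+.0034,.038],[.5325-.062,.1037-.0034,.038]]))
```

```text
[[0.6424, -0.1216, 0.024], [0.5645, -0.1348, 0.024], [0.6392, -0.0979, 0.024], [0.5613, -0.11, 0.024]]
[[0.6241, -0.0156, 0.008], [0.5459, -0.0271, 0.008]]
tips [[0.6058, 0.0548, 0.018], [0.4764, 0.0517, 0.018]] deck [[0.609  0.0849 0.038 ]]
[[ 53.52186166 153.91530121]
 [ 70.4054472  283.09368941]]
```

>>> apply_moves(
  rows=[
    {"dp": [0, 0.02, -0.15], "twist": [0, 0, 0]},
    {"dp": [0, 0.02, -0.3], "twist": [0, 0, 0]},
    {"dp": [0, 0.02, -0.45], "twist": [0, 0, 0]},
    {"dp": [0, 0.02, -0.6], "twist": [0, 0, 0]},
    {"dp": [0, 0.02, -0.7], "twist": [0, 0, 0]},
    {"dp": [0, 0.02, -0.78], "twist": [0, 0, 0]},
    {"dp": [0, 0.02, -0.83], "twist": [0, 0, 0]},
    {"dp": [0, 0.02, -0.86], "twist": [0, 0, 0]},
    {"dp": [0, 0.02, -0.88], "twist": [0, 0, 0]},
    {"dp": [0, 0.02, -0.88], "twist": [0, 0, 0]},
  ],
)

```text
clock: 5.5
position: [0.6001, -0.1157, 0.0121]
eef_rot: [0.996, 0.085, 0.0, 0.0]
wrist_force: [-0.5, -0.3, -0.0]
opening: 0.0881
grasp_force: 0.0
```

>>> apply_moves(
  claw=0,
  rows=[
    {"dp": [0, 0, 0], "twist": [0, 0, 0]},
    {"dp": [0, 0, 0], "twist": [0, 0, 0]},
    {"dp": [0, 0, 0], "twist": [0, 0, 0]},
    {"dp": [0, 0, 0], "twist": [0, 0, 0]},
    {"dp": [0, 0, 0], "twist": [0, 0, 0]},
    {"dp": [0, 0, 0], "twist": [0, 0, 0]},
    {"dp": [0, 0, 0], "twist": [0, 0, 0]},
    {"dp": [0, 0, 0], "twist": [0, 0, 0]},
    {"dp": [0, 0, 0], "twist": [0, 0, 0]},
    {"dp": [0, 0, 0], "twist": [0, 0, 0]},
  ],
)

```text
clock: 6.5
position: [0.5999, -0.1157, 0.0119]
eef_rot: [0.996, 0.085, -0.0, -0.0]
wrist_force: [0.4, 1.0, -0.2]
opening: 0.0102
grasp_force: 0.0
```

Run:
```python
from h import *
s=bot.observe();print(s['opening'],s['grasp_force'],s['position'])
a=cap('wrist')['pixels'];b=cap('top')['pixels'][140:220,290:390];e=cap('scene')['pixels'][170:250,230:330]
b=cv2.resize(b,(400,320));e=cv2.resize(e,(400,320))
o=np.vstack([cv2.resize(a[80:],(800,400))[:,:],np.zeros((0,800,3),np.uint8)]);
cv2.imwrite('pics/a1.png',np.vstack([cv2.resize(a,(800,500))[220:,:],np.hstack([b,e])])[...,::-1])
```

```text
0.010204801315946251 0.0 [ 0.59987022 -0.11567505  0.01190453]
```

View pics/a1.png

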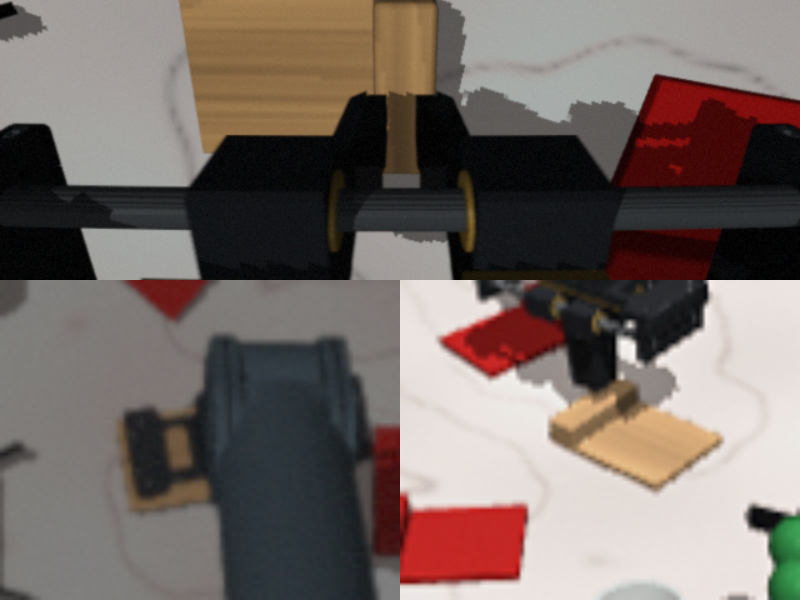

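The picture shows the fingers straddling the bar, with wood visible between them, but the opening reads 10 mm and the grip force 0. I'll hold one more second and re-read.

>>> apply_moves(
  claw=0,
  rows=[
    {"dp": [0, 0, 0], "twist": [0, 0, 0]},
    {"dp": [0, 0, 0], "twist": [0, 0, 0]},
    {"dp": [0, 0, 0], "twist": [0, 0, 0]},
    {"dp": [0, 0, 0], "twist": [0, 0, 0]},
    {"dp": [0, 0, 0], "twist": [0, 0, 0]},
    {"dp": [0, 0, 0], "twist": [0, 0, 0]},
    {"dp": [0, 0, 0], "twist": [0, 0, 0]},
    {"dp": [0, 0, 0], "twist": [0, 0, 0]},
    {"dp": [0, 0, 0], "twist": [0, 0, 0]},
    {"dp": [0, 0, 0], "twist": [0, 0, 0]},
  ],
)

```text
clock: 7.65
position: [0.5999, -0.1156, 0.0119]
eef_rot: [0.996, 0.085, -0.0, -0.0]
wrist_force: [-0.9, 0.1, -0.3]
opening: 0.0005
grasp_force: 0.0
```

Run:
```python
from h import *
s=bot.observe();print(s['opening'],s['grasp_force'],s['position'],s['wrist_force'])
c=cap('wrist','w3.png');p=np.array(s['position']);t=np.radians(99.65);u=np.array([np.cos(t),np.sin(t),0])
for z in(.0,.012,.03):
  print(z,[proj(c,[[*(p+k*u)[:2],p[2]+z]])[0].round().tolist() for k in(-.013,0,.013)])
im=c['pixels'][200:330,200:440];cv2.imwrite('pics/w3c.png',cv2.resize(im,None,fx=3,fy=3)[...,::-1])
```

```text
0.0005321769353838825 0.0 [ 0.59988466 -0.11564685  0.01191111] [-0.92630137  0.14142452 -0.269411  ]
0.0 [[345.0, 244.0], [322.0, 244.0], [298.0, 244.0]]
0.012 [[347.0, 254.0], [322.0, 254.0], [297.0, 254.0]]
0.03 [[349.0, 271.0], [322.0, 271.0], [294.0, 271.0]]
```

View pics/w3c.png

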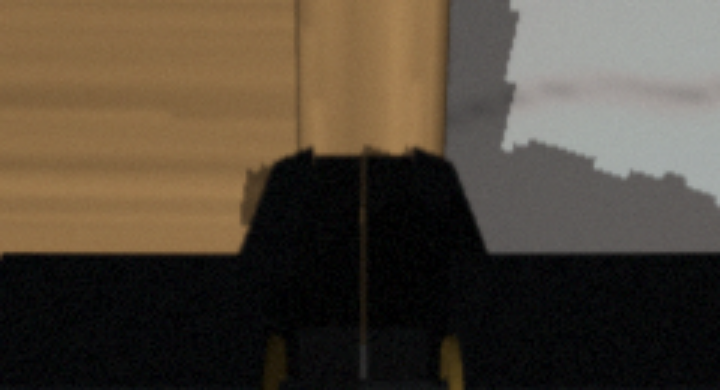

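The fingers have shut fully, and they're above the bar: the fingertip edge is at row 250, lower in the image than the TCP should project. So the real tips sit higher than the reported z. I'll check that against the scene camera.

Run:
```python
from h import *
s=bot.observe();p=s['position'];c=cap('scene')
for z in(.0,.01,.015,.02,.025): print(z,proj(c,[[p[0],p[1],p[2]+z],[p[0]+.009,p[1],p[2]+z],[p[0]+.009,p[1]+.017,p[2]+z],[p[0]-.009,p[1]+.017,p[2]+z]]).round(1).tolist())
im=c['pixels'][175:225,240:340];cv2.imwrite('pics/s2.png',cv2.resize(im,None,fx=8,fy=8,interpolation=2)[...,::-1])
```

```text
0.0 [[278.6, 203.7], [276.4, 204.8], [279.7, 206.9], [284.2, 204.7]]
0.01 [[278.4, 201.1], [276.1, 202.2], [279.5, 204.3], [284.0, 202.1]]
0.015 [[278.2, 199.7], [276.0, 200.8], [279.4, 202.9], [283.9, 200.7]]
0.02 [[278.1, 198.4], [275.9, 199.5], [279.2, 201.6], [283.8, 199.4]]
0.025 [[278.0, 197.1], [275.7, 198.2], [279.1, 200.3], [283.6, 198.0]]
```

View pics/s2.png

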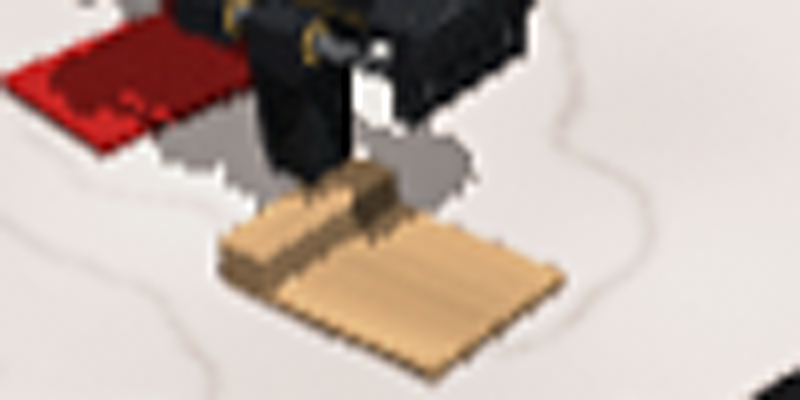

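The bar is still centred under the shut fingers and undisturbed. Both views put the true tips about 15–25 mm above the reported z. I'll open and lower in small checked steps.

>>> apply_moves(
  claw=0.75,
  rows=[
    {"dp": [0, 0, 0], "twist": [0, 0, 0]},
    {"dp": [0, 0, 0], "twist": [0, 0, 0]},
    {"dp": [0, 0, 0], "twist": [0, 0, 0]},
    {"dp": [0, 0, 0], "twist": [0, 0, 0]},
    {"dp": [0, 0, 0], "twist": [0, 0, 0]},
    {"dp": [0, 0, 0], "twist": [0, 0, 0]},
    {"dp": [0, 0, 0], "twist": [0, 0, 0]},
    {"dp": [0, 0, -0.02], "twist": [0, 0, 0]},
    {"dp": [0, 0, -0.04], "twist": [0, 0, 0]},
    {"dp": [0, 0, -0.06], "twist": [0, 0, 0]},
  ],
)

```text
clock: 8.75
position: [0.5997, -0.1157, 0.0025]
eef_rot: [0.996, 0.085, -0.0, -0.0]
wrist_force: [0.2, 0.2, -0.7]
opening: 0.0663
grasp_force: 0.0
```

>>> apply_moves(
  rows=[
    {"dp": [0, 0, -0.003], "twist": [0, 0, 0]},
    {"dp": [0, 0, -0.006], "twist": [0, 0, 0]},
    {"dp": [0, 0, -0.009], "twist": [0, 0, 0]},
    {"dp": [0, 0, -0.012], "twist": [0, 0, 0]},
    {"dp": [0, 0, -0.015], "twist": [0, 0, 0]},
    {"dp": [0, 0, -0.018], "twist": [0, 0, 0]},
    {"dp": [0, 0, -0.02], "twist": [0, 0, 0]},
    {"dp": [0, 0, -0.02], "twist": [0, 0, 0]},
    {"dp": [0, 0, -0.02], "twist": [0, 0, 0]},
    {"dp": [0, 0, -0.02], "twist": [0, 0, 0]},
  ],
)

```text
clock: 9.75
position: [0.5999, -0.1157, -0.0001]
eef_rot: [0.996, 0.085, 0.0, 0.0]
wrist_force: [0.8, -0.2, -0.2]
opening: 0.0662
grasp_force: 0.0
```

Run:
```python
from h import *
s=bot.observe();print(s['opening'],s['position'],s['wrist_force'])
a=cap('wrist')['pixels'][180:330,180:480];b=cap('scene')['pixels'][165:240,230:380]
cv2.imwrite('pics/v9.png',np.vstack([cv2.resize(a,(600,300)),cv2.resize(b,(600,300),interpolation=2)])[...,::-1])
```

```text
0.06615217729686185 [ 5.99897732e-01 -1.15682172e-01 -5.59595006e-05] [ 0.76386488 -0.18982698 -0.23859493]
```

View pics/v9.png

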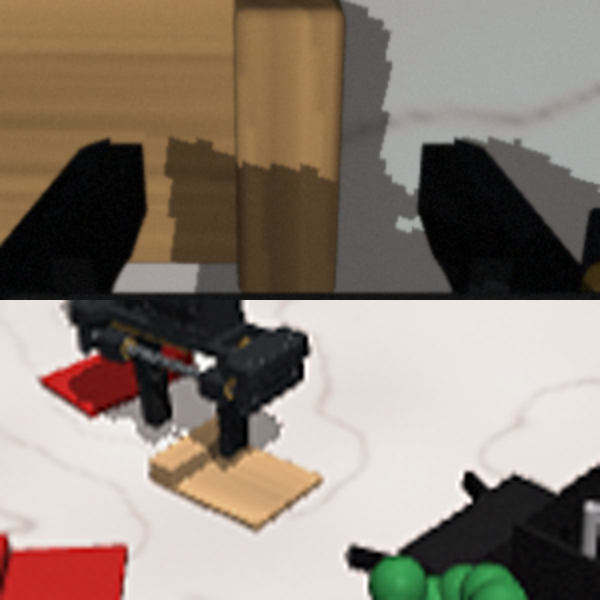

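Reported z is 0 with no contact, and the fingers are visibly above the blade on both sides of the bar, so the z offset is real. Lowering another 6 mm gently, then closing.

>>> apply_moves(
  rows=[
    {"dp": [0, 0, -0.005], "twist": [0, 0, 0]},
    {"dp": [0, 0, -0.01], "twist": [0, 0, 0]},
    {"dp": [0, 0, -0.015], "twist": [0, 0, 0]},
    {"dp": [0, 0, -0.02], "twist": [0, 0, 0]},
    {"dp": [0, 0, -0.025], "twist": [0, 0, 0]},
    {"dp": [0, 0, -0.03], "twist": [0, 0, 0]},
    {"dp": [0, 0, -0.035], "twist": [0, 0, 0]},
    {"dp": [0, 0, -0.04], "twist": [0, 0, 0]},
    {"dp": [0, 0, -0.04], "twist": [0, 0, 0]},
    {"dp": [0, 0, -0.04], "twist": [0, 0, 0]},
  ],
)

```text
clock: 10.85
position: [0.5999, -0.1157, -0.0061]
eef_rot: [0.996, 0.085, -0.0, -0.0]
wrist_force: [0.1, 0.8, 0.0]
opening: 0.066
grasp_force: 0.0
```

>>> apply_moves(
  claw=0.1,
  rows=[
    {"dp": [0, 0, 0], "twist": [0, 0, 0]},
    {"dp": [0, 0, 0], "twist": [0, 0, 0]},
    {"dp": [0, 0, 0], "twist": [0, 0, 0]},
    {"dp": [0, 0, 0], "twist": [0, 0, 0]},
    {"dp": [0, 0, 0], "twist": [0, 0, 0]},
    {"dp": [0, 0, 0], "twist": [0, 0, 0]},
    {"dp": [0, 0, 0], "twist": [0, 0, 0]},
    {"dp": [0, 0, 0], "twist": [0, 0, 0]},
    {"dp": [0, 0, 0], "twist": [0, 0, 0]},
    {"dp": [0, 0, 0], "twist": [0, 0, 0]},
  ],
)

```text
clock: 11.85
position: [0.5999, -0.1159, -0.0061]
eef_rot: [0.996, 0.085, 0.0, 0.0]
wrist_force: [-0.7, -1.5, -0.4]
opening: 0.0248
grasp_force: 30.0
```

>>> apply_moves(
  rows=[
    {"dp": [-0.04, 0.037, 0], "twist": [0, 0, -0.004]},
    {"dp": [-0.08, 0.074, 0], "twist": [0, 0, -0.008]},
    {"dp": [-0.12, 0.111, 0], "twist": [0, 0, -0.012]},
    {"dp": [-0.16, 0.148, 0], "twist": [0, 0, -0.016]},
    {"dp": [-0.2, 0.185, 0], "twist": [0, 0, -0.02]},
    {"dp": [-0.24, 0.222, 0], "twist": [0, 0, -0.024]},
    {"dp": [-0.28, 0.259, 0], "twist": [0, 0, -0.028]},
    {"dp": [-0.32, 0.296, 0], "twist": [0, 0, -0.032]},
    {"dp": [-0.36, 0.333, 0], "twist": [0, 0, -0.036]},
    {"dp": [-0.4, 0.37, 0], "twist": [0, 0, -0.037]},
  ],
)

```text
clock: 12.85
position: [0.5394, -0.0597, -0.0061]
eef_rot: [1.0, 0.026, -0.0, -0.0]
wrist_force: [0.6, -0.8, -1.0]
opening: 0.0246
grasp_force: 30.0
```

Run:
```python
from h import *
s=bot.observe();print(s['opening'],s['position'],s['wrist_force'])
a=cap('wrist');b=cap('top')
im=cv2.resize(a['pixels'][60:300,0:400],(800,480));t=cv2.resize(b['pixels'][170:230,270:350],(160,120))
im[:120,640:]=t
cv2.imwrite('pics/v10.png',np.clip(im[...,::-1]*1.3,0,255).astype(np.uint8))
p=s['position'];d=np.array([-.052,.9986]);n=np.array([d[1],-d[0]])
for q,z in((p[:2]+.098*d+.04*n,.008),(p[:2]+.098*d-.04*n,.008),([.5325+.045,.1037+.002],0),([.5325-.045,.1037-.002],0),([.535+.062,.058+.003],0),([.535-.062,.058-.003],0)): print(proj(a,[[*q,z]]).round(1))
hsv=cv2.cvtColor(a['pixels'],cv2.COLOR_RGB2HSV);m=((hsv[...,1]>70)&(hsv[...,0]>5)&(hsv[...,0]<30)&(a['pixels'].max(2)>70)).astype(np.uint8)
cn=max(cv2.findContours(m,0,2)[0],key=cv2.contourArea);print(cv2.approxPolyDP(cn,4,True).reshape(-1,2).tolist())
```

```text
0.024623058284296298 [ 0.53935405 -0.05967305 -0.00608579] [ 0.61254874 -0.78264353 -0.97340955]
[[119.6 180.2]]
[[146.2 319.4]]
[[  1.7 163.9]]
[[ 44.5 314. ]]
[[ 81.1 128.8]]
[[125.5 338.9]]
[[122, 179], [142, 296], [154, 283], [245, 287], [263, 253], [278, 248], [293, 251], [298, 262], [300, 325], [312, 324], [314, 301], [316, 324], [344, 325], [350, 193], [343, 184], [298, 187], [301, 178], [295, 183], [292, 177]]
```

View pics/v10.png

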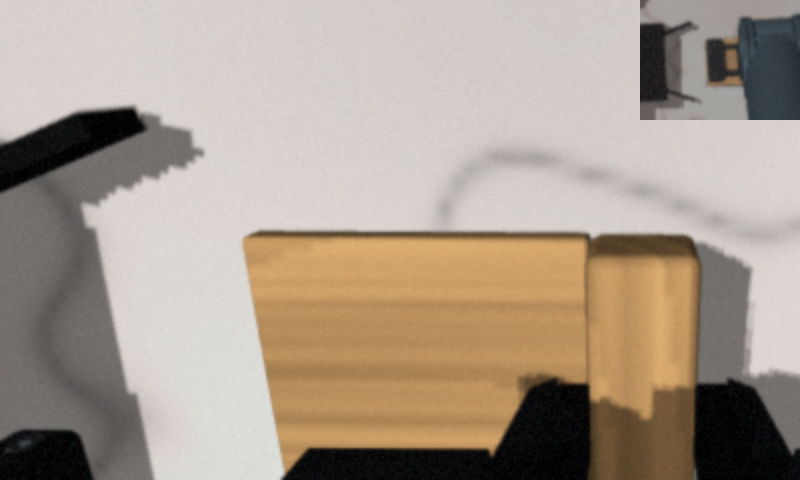

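The blade is parallel to the slot, with its corner at image (122,179) as predicted. The upper cheek's inner tip at (72,124) suggests the slot is 1–3 mm further in +x, so I'll bias that way and drag in stages while watching the force.

>>> apply_moves(
  rows=[
    {"dp": [0, 0.04, 0], "twist": [0, 0, 0]},
    {"dp": [0, 0.08, 0], "twist": [0, 0, 0]},
    {"dp": [0, 0.12, 0], "twist": [0, 0, 0]},
    {"dp": [0, 0.16, 0], "twist": [0, 0, 0]},
    {"dp": [-0.01, 0.2, 0], "twist": [0, 0, 0]},
    {"dp": [-0.01, 0.24, 0], "twist": [0, 0, 0]},
    {"dp": [-0.01, 0.28, 0], "twist": [0, 0, 0]},
    {"dp": [-0.01, 0.32, 0], "twist": [0, 0, 0]},
    {"dp": [-0.01, 0.36, 0], "twist": [0, 0, 0]},
    {"dp": [-0.01, 0.4, 0], "twist": [0, 0, 0]},
  ],
)

```text
clock: 13.95
position: [0.5383, 0.0004, -0.0061]
eef_rot: [1.0, 0.027, -0.0, -0.0]
wrist_force: [-0.6, -1.1, -1.6]
opening: 0.0248
grasp_force: 30.0
```

Run:
```python
from h import *
s=bot.observe();print(s['opening'],s['position'],s['wrist_force'])
c=cap('wrist');g=c['pixels'].max(2).astype(int)
p=s['position'];d=np.array([-.052,.9986]);n=np.array([d[1],-d[0]])
print('pred cheek inner base near blade side');
M=np.array([.5325,.1037])
# columns along the +n cheek: gap between blade side edge and dark cheek, by column
hsv=cv2.cvtColor(c['pixels'],cv2.COLOR_RGB2HSV);w=(hsv[...,1]>70)&(hsv[...,0]>5)&(hsv[...,0]<30)
for x in range(115,300,15):
    r=np.where(w[:,x])[0]
    if len(r)==0: print(x,'none');continue
    r=r.min();up=np.where(g[:r,x]<30)[0];k=up.max() if len(up) else None
    print(x,r,k,ray(c,[[x,r]],0.0)[0,:2].round(4),ray(c,[[x,k]],.0)[0,:2].round(4) if k is not None else '')
```

```text
0.02481049139000305 [ 5.38332147e-01  3.55276088e-04 -6.12205797e-03] [-0.60774587 -1.12800103 -1.58585297]
pred cheek inner base near blade side
115 319 318 [0.4859 0.1193] [0.4866 0.1192]
130 176 152 [0.5733 0.0995] [0.5856 0.098 ]
145 176 146 [0.5737 0.0918] [0.589  0.0902]
160 176 140 [0.5741 0.0841] [0.5923 0.0825]
175 123 122 [0.6008 0.0745] [0.6013 0.0744]
190 176 128 [0.5749 0.0688] [0.5988 0.0673]
205 177 None [0.5748 0.0612] 
220 177 None [0.5752 0.0537] 
235 177 None [0.5756 0.0461] 
250 177 None [0.576  0.0385] 
265 177 None [0.5764 0.031 ] 
280 177 None [0.5768 0.0235] 
295 181 None [0.5751 0.0159]
```

By this view the gap to the +x cheek is about 8 mm at the mouth, and centred would be 5 mm. Correcting +2.5 mm, then continuing in.

>>> apply_moves(
  rows=[
    {"dp": [0.017, 0, 0], "twist": [0, 0, 0]},
    {"dp": [0.015, 0.04, 0], "twist": [0, 0, 0]},
    {"dp": [0.013, 0.08, 0], "twist": [0, 0, 0]},
    {"dp": [0.011, 0.12, 0], "twist": [0, 0, 0]},
    {"dp": [0.009, 0.16, 0], "twist": [0, 0, 0]},
    {"dp": [0.007, 0.2, 0], "twist": [0, 0, 0]},
    {"dp": [0.005, 0.24, 0], "twist": [0, 0, 0]},
    {"dp": [0.003, 0.28, 0], "twist": [0, 0, 0]},
    {"dp": [0, 0.32, 0], "twist": [0, 0, 0]},
    {"dp": [0, 0.34, 0], "twist": [0, 0, 0]},
  ],
)

```text
clock: 15.0
position: [0.5383, 0.0518, -0.0061]
eef_rot: [1.0, 0.027, -0.0, -0.0]
wrist_force: [0.8, -1.2, -0.7]
opening: 0.0249
grasp_force: 30.0
```

Forces stay low with the blade about 50 mm in. Releasing, rising, and going behind the bar with shut fingers.

>>> apply_moves(
  claw=0.4,
  rows=[
    {"dp": [0, 0, 0], "twist": [0, 0, 0]},
    {"dp": [0, 0, 0], "twist": [0, 0, 0]},
    {"dp": [0, 0, 0], "twist": [0, 0, 0]},
    {"dp": [0, 0, 0], "twist": [0, 0, 0]},
    {"dp": [0, 0, 0], "twist": [0, 0, 0]},
    {"dp": [0, 0, 0.05], "twist": [0, 0, 0]},
    {"dp": [0, 0, 0.1], "twist": [0, 0, 0]},
    {"dp": [0, 0, 0.15], "twist": [0, 0, 0]},
    {"dp": [0, 0, 0.2], "twist": [0, 0, 0]},
    {"dp": [0, 0, 0.25], "twist": [0, 0, 0]},
  ],
)

```text
clock: 16.0
position: [0.5385, 0.0508, 0.0323]
eef_rot: [1.0, 0.027, 0.0, -0.0]
wrist_force: [-0.3, 0.9, -0.0]
opening: 0.0354
grasp_force: 0.0
```

>>> apply_moves(
  claw=0,
  rows=[
    {"dp": [0, -0.1, 0], "twist": [0, 0, 0]},
    {"dp": [0, -0.2, 0], "twist": [0, 0, 0]},
    {"dp": [0.015, -0.32, 0], "twist": [0, 0, 0]},
    {"dp": [0.015, -0.32, 0], "twist": [0, 0, 0]},
    {"dp": [0.015, -0.32, 0], "twist": [0, 0, 0]},
    {"dp": [0.015, -0.32, -0.06], "twist": [0, 0, 0]},
    {"dp": [0.015, -0.32, -0.12], "twist": [0, 0, 0]},
    {"dp": [0.015, -0.32, -0.18], "twist": [0, 0, 0]},
    {"dp": [0.015, -0.32, -0.24], "twist": [0, 0, 0]},
    {"dp": [0.015, -0.32, -0.26], "twist": [0, 0, 0]},
  ],
)

```text
clock: 17.0
position: [0.5396, 0.0031, -0.0091]
eef_rot: [1.0, 0.027, -0.001, -0.0]
wrist_force: [-0.0, 0.6, -0.4]
opening: 0.0004
grasp_force: 0.0
```

Run:
```python
from h import *
s=bot.observe();print(s['opening'],s['position'],s['wrist_force'])
c=cap('wrist');p=s['position']
hsv=cv2.cvtColor(c['pixels'],cv2.COLOR_RGB2HSV);w=((hsv[...,1]>70)&(hsv[...,0]>5)&(hsv[...,0]<30)).astype(np.uint8)
cn=max(cv2.findContours(w,0,2)[0],key=cv2.contourArea);q=cv2.approxPolyDP(cn,3,True).reshape(-1,2)
for a in q: print(a,ray(c,[a.astype(float)],.024)[0,:2].round(4),ray(c,[a.astype(float)],.008)[0,:2].round(4))
```

```text
0.0004055951327646538 [ 0.53962192  0.00309692 -0.00905576] [-0.00749474  0.62161945 -0.42154457]
[ 89 175] [0.5816 0.1047] [0.5771 0.1158]
[120 318] [0.5094 0.1011] [0.4967 0.1117]
[179 319] [0.5108 0.0717] [0.4983 0.0789]
[202 284] [0.5313 0.0591] [0.5211 0.065 ]
[253 284] [0.5327 0.0351] [0.5227 0.0382]
[244 178] [0.5837 0.0385] [0.5795 0.0419]
```

>>> apply_moves(
  rows=[
    {"dp": [0.01, 0.03, 0], "twist": [0, 0, 0]},
    {"dp": [0.01, 0.06, 0], "twist": [0, 0, 0]},
    {"dp": [0.01, 0.09, 0], "twist": [0, 0, 0]},
    {"dp": [0.01, 0.12, 0], "twist": [0, 0, 0]},
    {"dp": [0.005, 0.15, 0], "twist": [0, 0, 0]},
    {"dp": [0.005, 0.18, 0], "twist": [0, 0, 0]},
    {"dp": [0.005, 0.21, 0], "twist": [0, 0, 0]},
    {"dp": [0, 0.24, 0], "twist": [0, 0, 0]},
    {"dp": [0, 0.27, 0], "twist": [0, 0, 0]},
    {"dp": [0, 0.3, 0], "twist": [0, 0, 0]},
  ],
)

```text
clock: 18.05
position: [0.5407, 0.0478, -0.0075]
eef_rot: [1.0, 0.027, 0.0, 0.0]
wrist_force: [-0.0, -3.3, 1.8]
opening: 0.0004
grasp_force: 1.7
```

```bash
cat > m.py <<'E'
from h import *
s=bot.observe();print(s['opening'],s['position'],s['wrist_force'])
c=cap('wrist');p=s['position']
hsv=cv2.cvtColor(c['pixels'],cv2.COLOR_RGB2HSV);w=((hsv[...,1]>70)&(hsv[...,0]>5)&(hsv[...,0]<30)).astype(np.uint8)
cn=max(cv2.findContours(w,0,2)[0],key=cv2.contourArea);q=cv2.approxPolyDP(cn,3,True).reshape(-1,2)
for a in q: print(a,ray(c,[a.astype(float)],.024)[0,:2].round(4),ray(c,[a.astype(float)],.008)[0,:2].round(4))
E
python3 m.py
```

```text
0.00038068858933427513 [ 0.5407062   0.04781946 -0.00752492] [-0.02483104 -3.3312463   1.79236046]
[186 179] [0.5825 0.1085] [0.5782 0.1148]
[200 283] [0.5318 0.1054] [0.5217 0.1113]
[279 285] [0.5329 0.0678] [0.5229 0.0695]
[295 252] [0.5506 0.0608] [0.5426 0.0617]
[291 184] [0.5827 0.0635] [0.5783 0.0646]
```

>>> apply_moves(
  rows=[
    {"dp": [0, 0.01, 0], "twist": [0, 0, 0]},
    {"dp": [0, 0.02, 0], "twist": [0, 0, 0]},
    {"dp": [0, 0.03, 0], "twist": [0, 0, 0]},
    {"dp": [0, 0.04, 0], "twist": [0, 0, 0]},
    {"dp": [0, 0.05, 0], "twist": [0, 0, 0]},
    {"dp": [-0.005, 0.06, 0], "twist": [0, 0, 0]},
    {"dp": [-0.005, 0.07, 0], "twist": [0, 0, 0]},
    {"dp": [-0.005, 0.08, 0], "twist": [0, 0, 0]},
    {"dp": [-0.005, 0.085, 0], "twist": [0, 0, 0]},
    {"dp": [-0.005, 0.09, 0], "twist": [0, 0, 0]},
  ],
)

```text
clock: 19.1
position: [0.5399, 0.0613, -0.0076]
eef_rot: [1.0, 0.027, -0.0, 0.0]
wrist_force: [0.0, -3.9, 4.4]
opening: 0.0005
grasp_force: 2.4
```

>>> apply_moves(
  rows=[
    {"dp": [0, 0.003, 0], "twist": [0, 0, 0]},
    {"dp": [0, 0.006, 0], "twist": [0, 0, 0]},
    {"dp": [0, 0.009, 0], "twist": [0, 0, 0]},
    {"dp": [0, 0.012, 0], "twist": [0, 0, 0]},
    {"dp": [0, 0.015, 0], "twist": [0, 0, 0]},
    {"dp": [0, 0.018, 0], "twist": [0, 0, 0]},
    {"dp": [0, 0.02, 0], "twist": [0, 0, 0]},
    {"dp": [0, 0.02, 0], "twist": [0, 0, 0]},
    {"dp": [0, 0.02, 0], "twist": [0, 0, 0]},
    {"dp": [0, 0.02, 0], "twist": [0, 0, 0]},
  ],
)

```text
clock: 20.1
position: [0.5399, 0.0644, -0.0076]
eef_rot: [1.0, 0.027, 0.0, -0.0]
wrist_force: [-0.7, -2.8, 2.5]
opening: 0.0007
grasp_force: 2.2
```

```bash
python3 m.py
```

```text
0.0006887493211656156 [ 0.53989473  0.06441762 -0.00757299] [-0.67684962 -2.78190604  2.50365999]
[226 181] [0.5817 0.1078] [0.5774 0.1122]
[234 283] [0.532  0.1057] [0.522  0.1098]
[279 284] [0.5326 0.0844] [0.5227 0.0861]
[295 252] [0.5498 0.0773] [0.5419 0.0782]
[291 184] [0.5819 0.08  ] [0.5776 0.0812]
[242 185] [0.5803 0.101 ] [0.5758 0.1046]
```

Not yet in contact with the caddy; blade still shows ahead of the bar, between columns 226 and 242. Continuing.

>>> apply_moves(
  rows=[
    {"dp": [0, 0.003, 0], "twist": [0, 0, 0]},
    {"dp": [0, 0.006, 0], "twist": [0, 0, 0]},
    {"dp": [0, 0.009, 0], "twist": [0, 0, 0]},
    {"dp": [0, 0.012, 0], "twist": [0, 0, 0]},
    {"dp": [0, 0.015, 0], "twist": [0, 0, 0]},
    {"dp": [0, 0.018, 0], "twist": [0, 0, 0]},
    {"dp": [0, 0.02, 0], "twist": [0, 0, 0]},
    {"dp": [0, 0.02, 0], "twist": [0, 0, 0]},
    {"dp": [0, 0.02, 0], "twist": [0, 0, 0]},
    {"dp": [0, 0.02, 0], "twist": [0, 0, 0]},
  ],
)

```text
clock: 21.15
position: [0.5399, 0.0673, -0.0076]
eef_rot: [1.0, 0.027, -0.0, 0.0]
wrist_force: [0.4, -4.1, 2.6]
opening: 0.0004
grasp_force: 2.6
```

>>> apply_moves(
  rows=[
    {"dp": [0, 0.003, 0], "twist": [0, 0, 0]},
    {"dp": [0, 0.006, 0], "twist": [0, 0, 0]},
    {"dp": [0, 0.009, 0], "twist": [0, 0, 0]},
    {"dp": [0, 0.012, 0], "twist": [0, 0, 0]},
    {"dp": [0, 0.015, 0], "twist": [0, 0, 0]},
    {"dp": [0, 0.018, 0], "twist": [0, 0, 0]},
    {"dp": [0, 0.02, 0], "twist": [0, 0, 0]},
    {"dp": [0, 0.02, 0], "twist": [0, 0, 0]},
    {"dp": [0, 0.02, 0], "twist": [0, 0, 0]},
    {"dp": [0, 0.02, 0], "twist": [0, 0, 0]},
  ],
)

```text
clock: 22.15
position: [0.5396, 0.0677, -0.0076]
eef_rot: [1.0, 0.026, -0.001, 0.001]
wrist_force: [-0.3, -9.4, 6.1]
opening: 0.0004
grasp_force: 5.2
```

```bash
python3 m.py
```

```text
0.0003502673746301814 [ 0.53959513  0.06770461 -0.00762129] [-0.32171577 -9.41554134  6.1198105 ]
[232 180] [0.5822 0.1085] [0.5779 0.1125]
[233 230] [0.5591 0.1087] [0.5522 0.1128]
[240 278] [0.5348 0.1062] [0.5251 0.1099]
[237 280] [0.5336 0.1076] [0.5238 0.1115]
[248 285] [0.5312 0.1024] [0.5211 0.1058]
[279 284] [0.5325 0.0878] [0.5226 0.0894]
[295 252] [0.5497 0.0807] [0.5417 0.0815]
[294 188] [0.58  0.082] [0.5755 0.083 ]
[288 182] [0.5825 0.0846] [0.5783 0.0859]
[242 184] [0.5807 0.1043] [0.5762 0.1078]
```

Motion stalled at y=0.0677 with force rising, as expected when the bar meets the front. Backing off, rising, and verifying from above.

>>> apply_moves(
  rows=[
    {"dp": [0, -0.1, 0], "twist": [0, 0, 0]},
    {"dp": [0, -0.2, 0], "twist": [0, 0, 0]},
    {"dp": [0, -0.2, 0.2], "twist": [0, 0, 0]},
    {"dp": [0, -0.3, 0.4], "twist": [0, 0, 0]},
    {"dp": [0, -0.5, 0.6], "twist": [0, 0, 0]},
    {"dp": [0, -0.7, 0.8], "twist": [0, 0, 0]},
    {"dp": [0, -0.9, 0.9], "twist": [0, 0, 0]},
    {"dp": [0, -1, 0.9], "twist": [0, 0, 0]},
    {"dp": [0, -1, 0.9], "twist": [0, 0, 0]},
    {"dp": [0, -1, 0.9], "twist": [0, 0, 0]},
  ],
)

```text
clock: 23.2
position: [0.5389, -0.0782, 0.126]
eef_rot: [1.0, 0.027, -0.001, -0.001]
wrist_force: [0.3, 0.6, 0.5]
opening: 0.0004
grasp_force: 0.0
```

>>> apply_moves(
  rows=[
    {"dp": [0, -0.15, 0], "twist": [0, 0, 0]},
    {"dp": [0, -0.3, 0], "twist": [0, 0, 0]},
    {"dp": [0, -0.45, 0], "twist": [0, 0, 0]},
    {"dp": [0, -0.6, 0], "twist": [0, 0, 0]},
    {"dp": [0, -0.75, 0], "twist": [0, 0, 0]},
    {"dp": [0, -0.9, 0], "twist": [0, 0, 0]},
    {"dp": [0, -0.95, 0], "twist": [0, 0, 0]},
    {"dp": [0, -0.95, 0], "twist": [0, 0, 0]},
    {"dp": [0, -0.95, 0], "twist": [0, 0, 0]},
    {"dp": [0, -0.95, 0], "twist": [0, 0, 0]},
  ],
)

```text
clock: 24.2
position: [0.5402, -0.22, 0.1271]
eef_rot: [1.0, 0.028, -0.0, -0.001]
wrist_force: [-1.0, -0.3, 0.4]
opening: 0.0004
grasp_force: 0.0
```

Run:
```python
from h import *
print(bot.observe()['position'],bot.observe()['clock'])
for n,(a,b,cc,d) in (('top',(160,245,270,330)),('wrist',(0,400,0,400))):
    c=cap(n);im=c['pixels'];hsv=cv2.cvtColor(im,cv2.COLOR_RGB2HSV);m=np.zeros(im.shape[:2],np.uint8)
    w=((hsv[...,1]>70)&(hsv[...,0]>5)&(hsv[...,0]<30)&(im.max(2)>60));m[a:b,cc:d]=w[a:b,cc:d]
    cs=sorted(cv2.findContours(m,0,2)[0],key=cv2.contourArea)[-2:]
    for k in cs:
        r=cv2.minAreaRect(k);W=ray(c,cv2.boxPoints(r),.024);e=np.diff(W[:,:2],axis=0);l=np.linalg.norm(e,axis=1);i=l.argmax()
        print(n,W[:,:2].round(4).tolist(),'mid',W.mean(0).round(4),'size',l.round(4),'ang',np.degrees(np.arctan2(e[i,1],e[i,0])))
```

```text
[ 0.54015421 -0.21996036  0.12714209] 24.2
top [[0.5748, 0.1023], [0.5749, 0.0789], [0.4946, 0.0784], [0.4945, 0.1018]] mid [0.5347 0.0903 0.024 ] size [0.0234 0.0803 0.0234] ang -179.7043230395799
wrist [[0.3448, -0.1971], [0.3779, -0.1963], [0.378, -0.1983], [0.345, -0.1992]] mid [ 0.3614 -0.1977  0.024 ] size [0.0331 0.002  0.0331] ang 1.3789963479862748
wrist [[0.4178, -0.2527], [0.4183, -0.259], [0.3436, -0.267], [0.343, -0.2603]] mid [ 0.3807 -0.2597  0.024 ] size [0.0063 0.0752 0.0068] ang -173.86547733272283
```

Run:
```python
from h import *
ims=[cap('top') for _ in range(4)];c=ims[0];g=np.mean([i['pixels'] for i in ims],0)
for r in(193,200,208): print(r,g[r,277:298].round().astype(int)[:,[0,2]].tolist())
L=[]
for r in range(191,212):
    v=g[r,278:300,0]-g[r,278:300,2]; k=v>v.max()/2; i=np.where(k)[0]
    f=lambda a,b:a+(v.max()/2-v[a])/(v[b]-v[a])*(b-a)
    L.append([r,278+f(i[0]-1,i[0]),278+f(i[-1],i[-1]+1)])
L=np.array(L)
for j,z in((1,.024),(2,.024)):
    W=ray(c,L[:,[j,0]],z);v=np.polyfit(W[:,0]-.534,W[:,1],1);print(j,v[1],np.degrees(np.arctan(v[0])))
```

```text
193 [[23, 21], [24, 22], [21, 19], [22, 22], [24, 22], [41, 26], [68, 39], [82, 48], [109, 62], [116, 67], [120, 68], [116, 67], [105, 62], [70, 56], [75, 69], [77, 71], [81, 74], [93, 88], [121, 116], [124, 119], [124, 120]]
200 [[23, 23], [22, 21], [20, 21], [22, 23], [23, 21], [39, 22], [66, 39], [80, 47], [106, 60], [111, 62], [118, 68], [120, 68], [108, 64], [74, 51], [76, 69], [78, 73], [78, 72], [80, 74], [94, 90], [122, 118], [124, 121]]
208 [[24, 24], [25, 25], [22, 20], [22, 22], [24, 24], [28, 21], [49, 29], [69, 39], [81, 46], [104, 59], [114, 66], [118, 67], [116, 67], [96, 59], [73, 62], [76, 70], [77, 72], [80, 74], [94, 89], [121, 118], [124, 122]]
1 0.10187008776242512 3.276985174278045
2 0.07881122030937862 3.359657930957912
```

The bar is at 3.3° against the caddy front's 3.1°, its rear edge is at y=0.079 (home is about 0.078), and there's no gap at the front. Handing in.

```bash
python3 -c "
from station import bot
print(bot.finish_job())"
```

```text
the job is handed in; nothing more can be done
None
```

The wide wooden scraper is in the slot with its bar against the caddy's front and about 0.3° off the slot's line. I dragged and pushed it along the marble without lifting, the robot is clear of everything, and I handed the job in at about 24 s; no verdict was returned, and I didn't re-measure the other objects.

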